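Open the label printer for a new roll

ROBOT

A 6-joint arm with a two-finger parallel gripper is mounted at the origin on the work surface. World frame = base frame: x ahead of the robot, y to its left, z up, the work surface at z = 0. Lengths are in m, angles in rad, forces in N, time in s.
With the tool pointing down it reaches from about 0.325 to 0.9 m from the base axis. Payload 6.1 kg.
Tool frame: the origin (TCP) lies midway between the tips of the shut fingers; the grasp point (between the pads) lies 19 mm behind it; z points along the fingers, y is the direction in which the jaws open and shut (so a half turn about z gives the same grasp; the last joint's range is limited). The gripper opens to 87 mm and grips with 3 to 60 N. Pads are 19 mm wide; open, the fingers measure 117 mm over their backs; the gripper's body (75 mm by 190 mm) begins 51 mm behind the grasp point.
Start: joints at [1.08, 0.22, 1.526, -0, 1.395, -0.126], TCP at [0.223, 0.584, 0.223] pointing down, gripper open.
Joint ranges: [-2.98, 2.98], [-0.91, 2.08], [0.09, 2.57], [-1.24, 4.39], [0.2, 2.65], [-2.68, 2.68]. Speed limits (rad/s): [2.57, 2.57, 3.01, 3.14, 3.14, 3.14].

INTERFACE

Orientations are given as a 3x3 rotation matrix whose columns are the frame's x, y, z axes.
In Python, from workcell import manip, viewer gives the robot as it stands.
- The arm moves only by the tool drive_tool, never from a script. Its argument "steps" is one flat list of numbers, 7 for each row, row after row: the turn, a rotation vector about the tool's x, y, z in degrees, then the shift along the tool's x, y, z in cm, then the closure, from 0 (fully open) to 1 (shut). A call has 1 to 5 rows; each row shifts and turns the commanded pose from where the row before left it, along the tool's axes as they then stand; what a row does not reach is not made up. A row lasts 1/8 s, in which the tool goes at most 62.5 mm and 10.7 degrees, less where a joint would pass 70% of its speed; a pose out of reach is approached as far as the arm can. A call with a gripper value outside its range is refused whole. The fingers move at their own pace and stop on an object; the grip force is fixed at half the most. Time passes only in rows, so rows that do not move let the fingers close. It gives the time, the measured TCP pose, the force and the opening at its end, in the units of the state.
- manip.state(): the state, without advancing time (a new reading comes with each control period).
- viewer.grab_frame(name): name is "scene" or "top"; returns a dict with "frame" (480x640x3 uint8, red, green, blue), "camera_matrix" (3x3 intrinsics, pixels), "origin" and "orientation" of the camera in the world. Camera axes: x right, y down, z forward; pixel columns grow to the right and rows downward; lengths in m; the calibration is good to about 2 mm. A picture is of the moment at which its call begins. There is no depth.
- manip.hand_in(): hands the job in, once; it reports no verdict.
The state is a dict: "time": time; "qpos": joint angles; "qvel": joint speeds; "joint_efforts": joint torques, N m; "tcp_pos": TCP position; "eef_rot": TCP orientation; "contact_force": force on the tool from outside, world axes, zero at the start; "ft_torque": the same for the moment, N m; "grip_width": finger opening in m.
Only numpy, scipy, OpenCV 4.12 (cv2) and the standard library are available. Lean on these libraries where they do the work, as an engineer would, in place of code of your own. Each camera call takes 0.05 s, during which the arm holds its last target. There are 200 camera calls.

TASK

Open the label printer's roll compartment: with the fingertips press the orange snap tab fully in (it stays in), then push the blue cover by its ridge back off its seat until it lies on the rear deck and the label roll is completely uncovered. The cover is only pushed, never lifted, and everything else on the desk stays where it is.

Things in the scene. Friction and masses are not known exactly. Their poses are not given: they have to be found in the camera images.
- printer: Grey label printer fixed to the desk, 291 (x) x 120 (y) x 99 mm high with its cover. Origin on the desk, z up; +x is the way the cover slides off. It spans x = -135 (front, tab end, front deck 54 high) to +156 mm. Cover rides on side rails 70 high (|y| 40 to 52), between guides 78 high (|y| 52 to 60), x = -66 to 150, up to a rear stop wall 82 high.
- well (a point): Centre of the roll compartment's mouth, 70 mm above the desk, at printer x = -17: open from x = -62 to +28, 80 mm wide in y. The white label roll in it is fixed, its top 56 mm above the desk. Behind it (+x) lies the black rear deck, 58 mm high.
- tab (a joint): Snap tab, m pressed: 0 is fully out, 0.012 fully in (hard stop). It goes straight down, resists with about 3 N all the way, has no spring and stays where it is left; it starts 0 to 3 mm in. Its tooth under the cover holds the cover until the tab is about 8 mm in.
- tab_top (a point): Centre of the top of the orange tab cap, 36 (x) x 44 (y) mm, at printer x = -100, y = 0; 84 mm above the desk when out, 72 when fully in. Around it only the front deck, 54 high, and the cover's front edge 38 mm further in +x.
- cover: Loose blue cover, about 0.09 kg, plate 100 x 100 x 7 mm with three white lines, flat on the rails. Origin at the centre of the plate's underside, axes as the printer's. Seated at printer x = -12, z = 70 mm; once released slides with about 1 N to x = 100 (rear stop). At x = 78 the compartment is wholly uncovered. Side play 2 mm.
- ridge (a point): Centre of the front (-x) face of the cover's push ridge: blue bar on the cover's front edge, 10 mm thick, 70 long in y, 77 to 99 mm above the desk. The point is 50 mm in -x from the cover's origin, 88 above the desk. A fingertip 82 to 90 mm above the desk clears the pressed tab and the guides and meets the ridge.
- tape_roll: Bystander, loose beside the printer: yellow tape ring lying flat, 68 mm across, 18 high. Origin under its centre.
- marker: Bystander, loose beside the printer: green marker pen with black cap, 135 x 15 x 15 mm, lying. Origin on the desk.
- glue_stick: Bystander, loose beside the printer: white glue stick with red cap, 31 mm across, 85 high, standing. Origin at its foot.
- clip_dish: Bystander: red bowl of binder clips, 100 mm across, 35 high. Origin at its foot.
- tape_dispenser: Bystander: blue tape dispenser, 150 x 55 x 86 mm. Origin at its foot.
- stapler: Bystander: red and black stapler, 130 x 34 x 55 mm. Origin at its foot.
- pen_cup: Bystander: white cup of pens, 76 mm across, 155 high with the pens. Origin at its foot.

How it is judged:
By the outcome, as a careful person would: the job done as asked, in the order asked, and still so for the second after the job is handed in, with the robot touching nothing.
It also fails if it takes over 38 s, if anything falls off the work surface, if the arm or the gripper's body presses on something with over 40 N, if the wrist force passes 120 N, or if a joint passes its speed limit or range.

## Working session

There is one attempt and no reset: what is moved stays moved. The work goes in short steps, Python scripts to look and compute and a tool call to move; the robot and the scene stay as the last step left them, time stands still between calls to the robot, and variables do not carry over. Pictures are saved under pics/ and viewed, about 8 in all and at most 12, crops included, and the job is handed in when it is done.

Besides the shell and the picture viewer there is one more tool, called after ">>>" by a JSON object that holds its "name" and its "arguments". drive_tool: Moves the arm, as the interface text tells. Its arguments: {"type":"object","properties":{"steps":{"type":"array","items":{"type":"number"}}},"required":["steps"]}

```bash
mkdir -p pics
cat > h.py <<'E'
import numpy as np, cv2
from workcell import manip, viewer
def grab(n,save=None):
    f=viewer.grab_frame(n)
    if save: cv2.imwrite('pics/'+save,f['frame'][:,:,::-1])
    return f
def onplane(f,u,v,z):
    K=np.array(f['camera_matrix']);R=np.array(f['orientation']);o=np.array(f['origin'])
    d=R@np.linalg.solve(K,[u,v,1.]);return o+d*(z-o[2])/d[2]
def proj(f,p):
    K=np.array(f['camera_matrix']);R=np.array(f['orientation']);o=np.array(f['origin'])
    q=K@(R.T@(np.array(p)-o));return q[:2]/q[2]
E
python3 - <<'E'
from h import *
for n in('top','scene'):
    f=grab(n,n+'1.png');print(n,f['origin'],f['orientation'])
s=manip.state();print(s['time'],s['tcp_pos'],s['eef_rot'],s['contact_force'],s['grip_width'])
E
```

```text
top [0.25271652 0.00741878 1.30965749] [[-0.08735044 -0.97100795  0.22251619]
 [-0.99617411  0.08573816 -0.01691477]
 [-0.00265375 -0.22314238 -0.97478225]]
scene [1.26941097 0.17773617 0.82465126] [[-0.2167422   0.69205722 -0.6885344 ]
 [ 0.97612741  0.14346598 -0.16307294]
 [-0.01407454 -0.70744209 -0.70663116]]
0.1 [0.22270984 0.58335951 0.22153933] [[-9.34190020e-01  3.56774775e-01 -8.75810667e-04]
 [ 3.56775761e-01  9.34188709e-01 -1.58496815e-03]
 [ 2.52695780e-04 -1.79312945e-03 -9.99998360e-01]] [ 0.11479663  0.04704857 -0.07322999] 0.08715210267377917
```

View pics/top1.png

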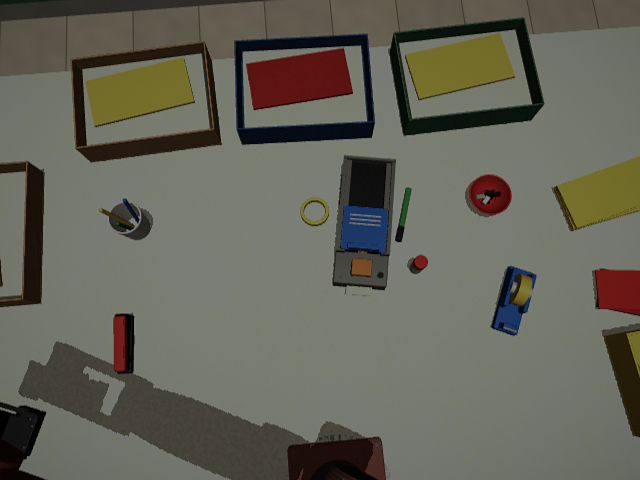

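View pics/scene1.png

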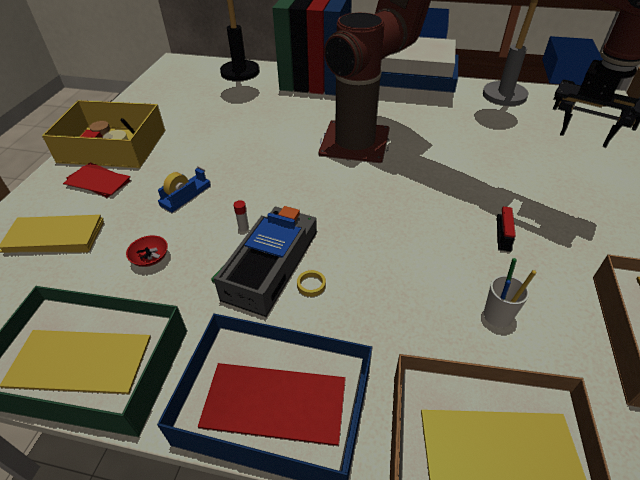

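Top view: printer at about (365,222), orange tab (362,267), blue cover (366,228), with +x pointing up the image, away from the robot. The marker (403,215), glue stick (420,263) and tape ring (315,211) sit close beside it.

```bash
cat > m.py <<'E'
from h import *
def masks(f):
    h=cv2.cvtColor(f['frame'],cv2.COLOR_RGB2HSV)
    return {'tab':cv2.inRange(h,(5,150,100),(16,255,255)),'blue':cv2.inRange(h,(100,130,70),(122,255,255))}
def blob(m,roi):
    z=np.zeros_like(m);x0,y0,x1,y1=roi;z[y0:y1,x0:x1]=m[y0:y1,x0:x1]
    z=cv2.morphologyEx(z,cv2.MORPH_CLOSE,np.ones((5,5)))
    c=max(cv2.findContours(z,0,1)[0],key=cv2.contourArea);return c
E
python3 - <<'E'
from m import *
for n,roi in(('top',(325,145,400,295)),('scene',(205,195,320,310))):
    f=grab(n);ms=masks(f)
    for k in ms:
        c=blob(ms[k],roi);r=cv2.minAreaRect(c);b=cv2.boxPoints(r)
        print(n,k,cv2.contourArea(c),b.round(1).tolist())
        z={'tab':.083,'blue':.077}[k]
        # rectangle fitted on the plane
        w=np.array([onplane(f,*p[0],z)[:2] for p in c],np.float32)*1000
        (cx,cy),sz,a=cv2.minAreaRect(w);print('  plane',cx,cy,sz,a)
    if n=='top':
        cv2.imwrite('pics/top2.png',cv2.resize(f['frame'][145:300,325:435,::-1],None,fx=5,fy=5,interpolation=cv2.INTER_CUBIC)[:,:].copy()[:775,:550][::1][:600])
    else: cv2.imwrite('pics/sc2.png',cv2.resize(f['frame'][195:315,205:330,::-1],None,fx=5,fy=5,interpolation=cv2.INTER_CUBIC))
E
```

```text
top tab 263.0 [[352.0, 259.0], [371.0, 259.0], [371.0, 274.0], [352.0, 274.0]]
  plane 465.9356689453125 -91.24296569824219 (41.62179946899414, 33.34690475463867) 84.35107421875
top blue 1792.0 [[340.0, 248.5], [343.70001220703125, 205.10000610351562], [388.3999938964844, 208.8000030517578], [384.79998779296875, 252.1999969482422]]
  plane 552.2083740234375 -106.18267059326172 (99.31212615966797, 100.21466064453125) 79.96204376220703
scene tab 141.0 [[278.6000061035156, 214.39999389648438], [281.29998779296875, 204.60000610351562], [298.5, 209.3000030517578], [295.79998779296875, 219.0]]
  plane 471.90850830078125 -90.60877227783203 (42.500205993652344, 35.31846618652344) 80.13375854492188
scene blue 1138.5 [[244.1999969482422, 246.0], [253.10000610351562, 214.10000610351562], [300.20001220703125, 227.3000030517578], [291.20001220703125, 259.20001220703125]]
  plane 556.859375 -107.11408233642578 (100.25890350341797, 104.1612548828125) 80.16720581054688
```

View pics/sc2.png

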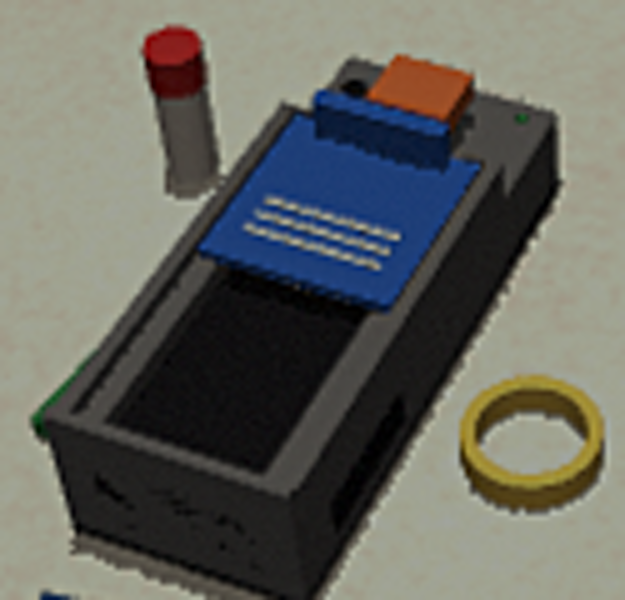

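View pics/top2.png

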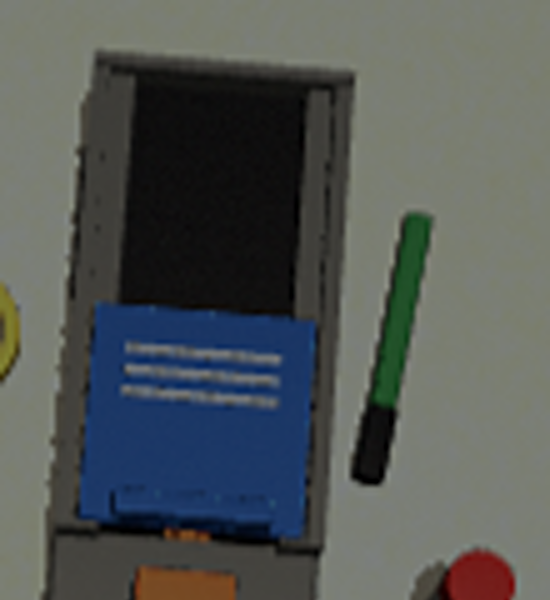

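Both views agree: the yaw is about -10.1°, the tab is at about (0.467,-0.091), and the printer origin is at about (0.565,-0.109). I'm now moving over the tab with the fingers shut and the jaw axis along printer y.

>>> {"name": "drive_tool", "arguments": {"steps": [0,0,-5.4,0,0,0,1,0,0,-5.4,0,0,0,1,0,0,0,-2.5,-4.35,0,1,0,0,0,-2.5,-4.35,0,1,0,0,0,-2.5,-4.35,0,1]}}

```text
time: 0.82
tcp_pos: [0.2741, 0.4408, 0.2222]
eef_rot: [[-0.985, 0.175, -0.0], [0.175, 0.985, -0.0], [-0.0, -0.0, -1.0]]
contact_force: [0.7, 0.3, 1.4]
grip_width: 0.0449
```

>>> {"name": "drive_tool", "arguments": {"steps": [0,0,0,-2.5,-4.35,0,1,0,0,0,-2.5,-4.35,0,1,0,0,0,-2.5,-4.35,0,1,0,0,0,-2.5,-4.35,0,1,0,0,0,-2.5,-4.35,0,1]}}

```text
time: 1.45
tcp_pos: [0.3591, 0.2047, 0.2226]
eef_rot: [[-0.985, 0.175, 0.001], [0.175, 0.985, 0.0], [-0.001, 0.0, -1.0]]
contact_force: [0.7, 0.3, -0.0]
grip_width: 0.0017
```

>>> {"name": "drive_tool", "arguments": {"steps": [0,0,0,-2.5,-4.35,0,1,0,0,0,-2.5,-4.35,0,1,0,0,0,-2.5,-4.35,0,1,0,0,0,-2.5,-4.35,0,1,0,0,0,0,0,0,1]}}

```text
time: 2.08
tcp_pos: [0.4273, 0.0146, 0.2225]
eef_rot: [[-0.984, 0.18, -0.0], [0.18, 0.984, -0.001], [-0.0, -0.001, -1.0]]
contact_force: [-0.3, 0.6, 0.4]
grip_width: 0.0007
```

>>> {"name": "drive_tool", "arguments": {"steps": [0,0,0,-2.9,-4.85,0,1,0,0,0,-2.9,-4.85,0,1,0,0,0,0,0,4,1,0,0,0,0,0,4,1,0,0,0,0,0,3.2,1]}}

```text
time: 2.7
tcp_pos: [0.4661, -0.087, 0.1088]
eef_rot: [[-0.985, 0.175, -0.001], [0.175, 0.985, 0.001], [0.002, 0.001, -1.0]]
contact_force: [0.3, -0.1, -1.1]
grip_width: 0.0004
```

>>> {"name": "drive_tool", "arguments": {"steps": [0,0,0,0,0,0,1,0,0,0,0,0,0,1]}}

```text
time: 2.95
tcp_pos: [0.4676, -0.0879, 0.1118]
eef_rot: [[-0.985, 0.175, 0.001], [0.175, 0.985, -0.0], [-0.001, -0.0, -1.0]]
contact_force: [0.1, 0.2, -0.1]
grip_width: 0.0004
```

Run:
```python
from h import *
s=manip.state();print(s['tcp_pos'],s['contact_force'])
a=grab('top');b=grab('scene')
A=cv2.resize(a['frame'][195:305,315:425,::-1],(390,390),interpolation=cv2.INTER_CUBIC)
B=cv2.resize(b['frame'][160:270,230:340,::-1],(390,390),interpolation=cv2.INTER_CUBIC)
cv2.imwrite('pics/c3.png',np.hstack([A,B]))
```

```text
[ 0.4676414  -0.08789885  0.1118302 ] [ 0.09318993  0.1860301  -0.06172187]
```

View pics/c3.png

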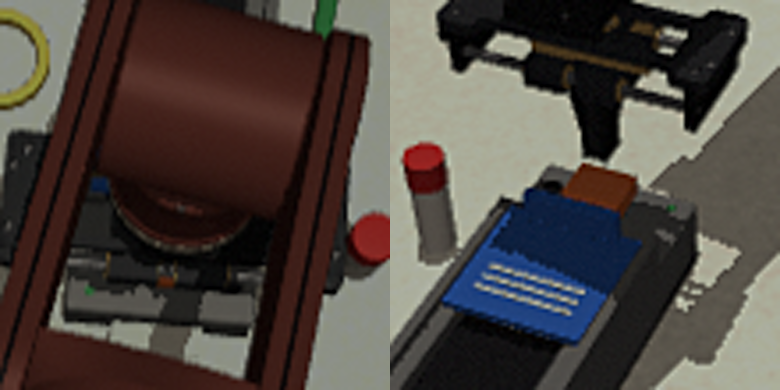

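The closed fingertips hang above the orange tab, tip at about (600,155) and cap at (605,185) in the right half. Now I'll press.

>>> {"name": "drive_tool", "arguments": {"steps": [0,0,0,0,-0.3,1.2,1,0,0,0,0,0,1.2,1,0,0,0,0,0,0.5,1,0,0,0,0,0,0.4,1,0,0,0,0,0,0,1]}}

```text
time: 3.68
tcp_pos: [0.4663, -0.0913, 0.0772]
eef_rot: [[-0.984, 0.175, -0.0], [0.175, 0.984, 0.0], [0.0, 0.0, -1.0]]
contact_force: [0.4, 0.5, 0.9]
grip_width: 0.0004
```

>>> {"name": "drive_tool", "arguments": {"steps": [0,0,0,0,0,0.3,1,0,0,0,0,0,0.3,1,0,0,0,0,0,0,1]}}

```text
time: 4.05
tcp_pos: [0.4668, -0.0914, 0.0723]
eef_rot: [[-0.985, 0.175, 0.001], [0.175, 0.985, -0.0], [-0.001, -0.0, -1.0]]
contact_force: [-3.4, 1.4, 7.9]
grip_width: 0.0004
```

>>> {"name": "drive_tool", "arguments": {"steps": [0,0,0,0,0,0.1,1,0,0,0,0,0,0,1]}}

```text
time: 4.3
tcp_pos: [0.4669, -0.0914, 0.0722]
eef_rot: [[-0.985, 0.175, 0.001], [0.175, 0.985, -0.0], [-0.001, -0.0, -1.0]]
contact_force: [-6.0, 1.7, 15.1]
grip_width: 0.0003
```

The tab is at its hard stop (tip at z 72.2 mm, 15 N). I'll rise to about 86 mm and push along printer +x, which is tool -x.

>>> {"name": "drive_tool", "arguments": {"steps": [0,0,0,0,0,-0.8,1,0,0,0,0,0,-0.8,1,0,0,0,0,0,0,1,0,0,0,-1,0,0,1,0,0,0,0,0,0,1]}}

```text
time: 4.92
tcp_pos: [0.4769, -0.0932, 0.0864]
eef_rot: [[-0.985, 0.175, 0.0], [0.175, 0.985, -0.0], [-0.0, -0.0, -1.0]]
contact_force: [0.2, 0.4, -0.4]
grip_width: 0.0007
```

>>> {"name": "drive_tool", "arguments": {"steps": [0,0,0,-1,0,0,1,0,0,0,-0.6,0,0,1,0,0,0,-0.6,0,0,1,0,0,0,-0.6,0,0,1,0,0,0,0,0,0,1]}}

```text
time: 5.55
tcp_pos: [0.5042, -0.0981, 0.0866]
eef_rot: [[-0.985, 0.175, 0.0], [0.175, 0.985, -0.0], [-0.0, -0.0, -1.0]]
contact_force: [0.3, 0.2, -0.1]
grip_width: 0.0003
```

>>> {"name": "drive_tool", "arguments": {"steps": [0,0,0,-0.8,0,0,1,0,0,0,-0.8,0,0,1,0,0,0,-0.8,0,0,1,0,0,0,-0.8,0,0,1]}}

```text
time: 6.05
tcp_pos: [0.5359, -0.1037, 0.0866]
eef_rot: [[-0.984, 0.175, 0.0], [0.175, 0.984, -0.0], [-0.0, -0.0, -1.0]]
contact_force: [-1.8, 0.1, 0.1]
grip_width: 0.0007
```

Run:
```python
from h import *
b=grab('scene')
cv2.imwrite('pics/c4.png',cv2.resize(b['frame'][180:310,210:330,::-1],(554,600),interpolation=cv2.INTER_CUBIC))
```

```text
(no output)
```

View pics/c4.png

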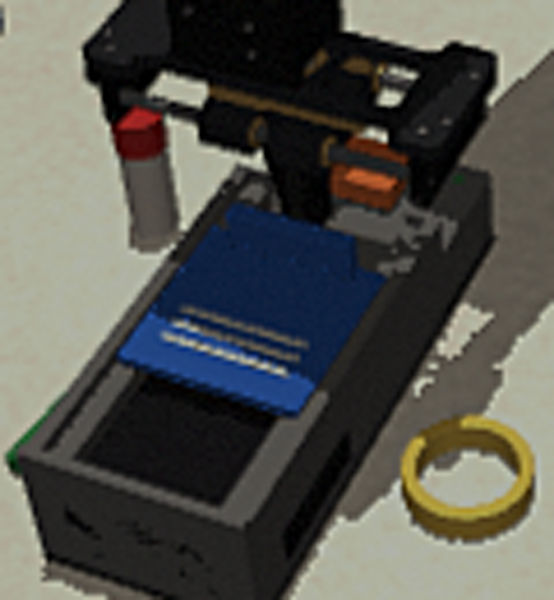

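The cover is sliding with the fingertip centred on the ridge, at about (297,205). The tab stays down, and the ring and glue stick haven't moved. I'll continue pushing.

>>> {"name": "drive_tool", "arguments": {"steps": [0,0,0,-0.8,0,0,1,0,0,0,-0.8,0,0,1,0,0,0,-0.8,0,0,1,0,0,0,-0.8,0,0,1,0,0,0,-0.8,0,0,1]}}

```text
time: 6.72
tcp_pos: [0.5752, -0.1107, 0.0865]
eef_rot: [[-0.984, 0.175, -0.0], [0.175, 0.984, 0.0], [0.0, -0.0, -1.0]]
contact_force: [-0.6, 0.1, -0.5]
grip_width: 0.0007
```

>>> {"name": "drive_tool", "arguments": {"steps": [0,0,0,-0.8,0,0,1,0,0,0,-0.8,0,0,1,0,0,0,0,0,0,1]}}

```text
time: 7.1
tcp_pos: [0.5911, -0.1136, 0.0867]
eef_rot: [[-0.984, 0.175, 0.001], [0.175, 0.984, -0.0], [-0.001, -0.0, -1.0]]
contact_force: [-0.7, -0.1, 0.6]
grip_width: 0.0004
```

Run:
```python
from m import *
b=grab('scene');c=blob(masks(b)['blue'],(200,195,325,330))
w=np.array([onplane(b,*p[0],.077)[:2] for p in c],np.float32)*1000
o=np.array([565,-109]);d=np.array([.985,-.175])
x=(w-o)@d;print('rear edge printer x',x.max(), 'rect',cv2.minAreaRect(w))
cv2.imwrite('pics/c5.png',cv2.resize(b['frame'][180:310,210:330,::-1],(554,600),interpolation=cv2.INTER_CUBIC))
```

```text
rear edge printer x 142.44790164947509 rect ((684.077392578125, -129.9903564453125), (100.17066955566406, 43.018978118896484), 79.70440673828125)
```

View pics/c5.png

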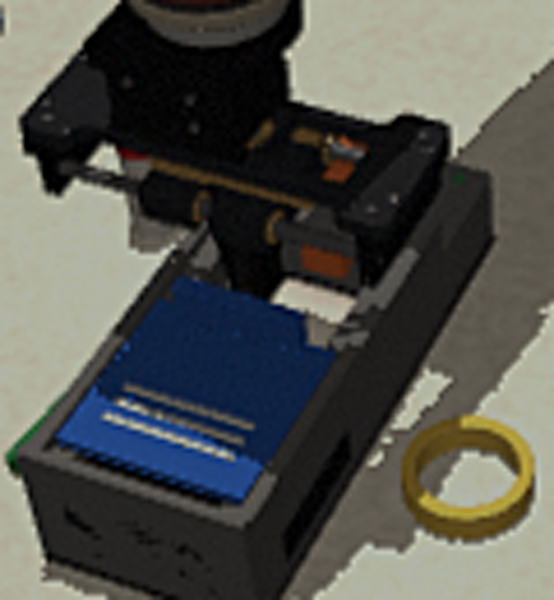

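Cover x is now about 86 to 90 mm and the white roll is visible at (315,300). I'll push 6 mm more for margin, then back off and rise.

>>> {"name": "drive_tool", "arguments": {"steps": [0,0,0,-0.6,0,0,1,0,0,0,0,0,0,1,0,0,0,1,0,0,1,0,0,0,1,0,-1,1,0,0,0,0,0,-4,1]}}

```text
time: 7.78
tcp_pos: [0.573, -0.1099, 0.1345]
eef_rot: [[-0.984, 0.175, -0.006], [0.175, 0.984, 0.002], [0.007, 0.001, -1.0]]
contact_force: [1.0, 0.2, 0.2]
grip_width: 0.0006
```

>>> {"name": "drive_tool", "arguments": {"steps": [0,0,0,0,0,-5,1,0,0,0,2,4.5,-3,1,0,0,0,2,5,0,1,0,0,0,2,5,0,1,0,0,0,2,5,0,1]}}

```text
time: 8.4
tcp_pos: [0.531, 0.0965, 0.2176]
eef_rot: [[-0.984, 0.176, 0.001], [0.176, 0.984, 0.0], [-0.001, 0.0, -1.0]]
contact_force: [1.9, 0.0, 0.4]
grip_width: 0.0007
```

>>> {"name": "drive_tool", "arguments": {"steps": [0,0,0,2,5,0,1,0,0,0,2,5,0,1,0,0,0,2,5,0,1,0,0,0,0,0,0,1,0,0,0,0,0,0,1]}}

```text
time: 9.02
tcp_pos: [0.4989, 0.2529, 0.217]
eef_rot: [[-0.985, 0.175, 0.0], [0.175, 0.985, -0.0], [-0.001, -0.0, -1.0]]
contact_force: [-0.1, 0.1, -0.2]
grip_width: 0.0003
```

Run:
```python
from m import *
o=np.array([565,-109]);d=np.array([.985,-.175]);s=manip.state();print(s['time'],s['tcp_pos'],s['contact_force'])
fs=[]
for n,roi in(('top',(325,145,400,295)),('scene',(200,195,325,330))):
    f=grab(n);fs.append(f['frame']);ms=masks(f)
    for k,z in(('blue',.077),('tab',.072)):
        c=blob(ms[k],roi);w=np.array([onplane(f,*p[0],z)[:2] for p in c],np.float32)*1000
        r=cv2.minAreaRect(w);print(n,k,'printer x',(np.array(r[0])-o)@d,r)
A=cv2.resize(fs[0][140:300,295:435,::-1],(394,450),interpolation=cv2.INTER_CUBIC)
B=cv2.resize(fs[1][190:320,205:330,::-1],(400,450),interpolation=cv2.INTER_CUBIC)
cv2.imwrite('pics/c6.png',np.hstack([A,B]))
```

```text
9.025 [0.49888514 0.25292982 0.21698074] [-0.13361821  0.14823357 -0.24160139]
top blue printer x 92.1427798461914 ((655.7139892578125, -124.94000244140625), (99.41564178466797, 100.1086196899414), 79.95832061767578)
top tab printer x -101.4605623626709 ((465.2179870605469, -90.85554504394531), (43.00721740722656, 35.66719055175781), 79.7033920288086)
scene blue printer x 85.71011051177979 ((649.4141235351562, -123.6411361694336), (100.27415466308594, 118.40025329589844), 79.70441436767578)
scene tab printer x -96.47154682159425 ((470.1913757324219, -91.37113189697266), (42.80498504638672, 35.52043914794922), 79.3717041015625)
```

View pics/c6.png

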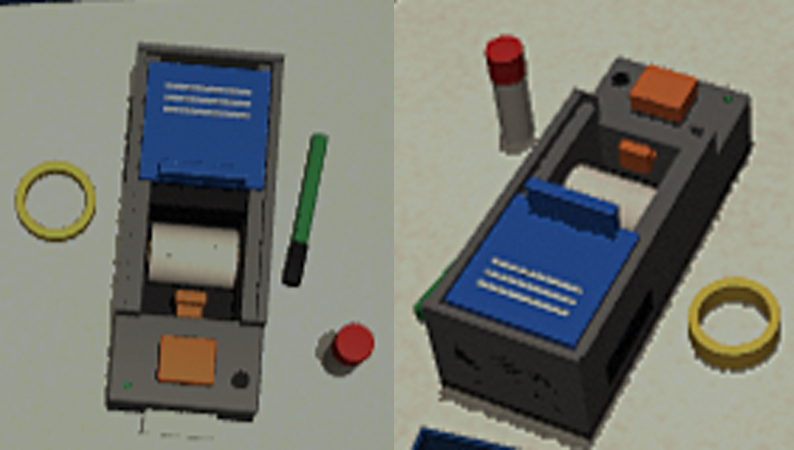

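The roll is fully uncovered in the left half at about (195,255). The cover lies flat at the back, the tab is down, and the bystanders are unmoved.

```bash
python3 -c "
from workcell import manip
print(manip.hand_in())"
```

```text
the job is handed in; nothing more can be done
None
```

The label printer's roll compartment is open and the job was handed in at about 9 s of the 38 s allowed.

- **Tab:** I pressed it with the shut fingertips to its hard stop. The tip stopped at 72.2 mm above the desk with about 15 N. It still looked down in the last pictures.
- **Cover:** I then pushed it by its ridge along the rails, never lifting it, with at most about 2 N read at the end of any push move. In the top view it moved about 105 mm from its seat, to printer x ≈ 92 mm; it needed 78 mm. It lies flat on the rear end and the white roll is completely uncovered.
- **Other things:** the marker, tape ring and glue stick beside the printer look unmoved. I did not re-check the items further away, but the arm's path stayed clear of them. The arm ended clear of everything, with a wrist force of about 0.3 N.

**Disagreement:** the scene camera put the cover at x ≈ 86 mm instead of 92. I trust the top view more, because in the scene view the raised ridge and the plate's front side distort the outline. Both values are past 78 mm.

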